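# Lock the gas-tap cover and put the key away

### The arm

A 6-joint arm with a two-finger parallel gripper is mounted at the origin on the work surface. World frame = base frame: x ahead of the robot, y to its left, z up, the work surface at z = 0. Lengths are in m, angles in rad, forces in N, time in s.
With the tool pointing down it reaches from about 0.35 to 0.925 m from the base axis. Payload 6.4 kg.
Tool frame: the origin (TCP) lies on the centre line of the jaws, within the pads' length; the fingertips stand 19 mm ahead of it and the grasp point (between the pads) is the TCP (r.nose_length is the distance from the TCP to the fingertips, in m); z points along the fingers, y is the line along which they close (so a half turn about z gives the same grasp; the last joint's range is limited). The gripper opens to 85 mm and grips with 20 to 120 N. Pads are 22 mm wide; open, the fingers measure 114 mm over their backs; the gripper's body (76 mm by 85 mm) begins 54 mm behind the grasp point. The pads swing forward as they close: fully open they stand 13 mm farther back than shut.
Start: joints at [-1.47, 0.245, 1.558, -0, 1.339, -0.174], TCP at [0.176, -0.626, 0.25] pointing down, gripper open.
Joint ranges: [-3.13, 3.13], [-1.02, 2.26], [0.13, 2.54], [-0.95, 4.09], [0.21, 2.88], [-2.74, 2.74]. Speed limits (rad/s): [2.57, 2.57, 3.14, 3.14, 3.14, 3.14].

### API

Orientations are given as a unit quaternion [w, x, y, z].
In Python, from station import state, capture, r gives the robot as it stands.
- The arm moves only by the shell command python3 -m creep 'ROWS' [OPENING] [FORCE]. ROWS is JSON, a list of rows, each a list of 6 numbers: the shift along the tool's x, y, z in m, then the turn, a rotation vector about the tool's x, y, z in rad. In form: [[tx, ty, tz, wx, wy, wz], ...]. A call has exactly 5 rows; each row is the pose to reach, as a shift and turn from the pose commanded when the call began, along the tool's axes at that moment; what a row does not reach only later rows make up. A row lasts 1/8 s, in which the tool goes at most 62.5 mm and 10.7 degrees, less where a joint would pass 70% of its speed; a pose out of reach is approached as far as the arm can. A call with a gripper value outside its range is refused whole. OPENING is the closure, from -1 (fully open) to 1 (shut), set as the call begins (- or left out, the last holds). The fingers move at their own pace and stop on an object; FORCE is the grip in N (left out, the last holds). Time passes only in rows, so rows that repeat a pose let the fingers close, or fill a call up. It gives the time, the measured TCP pose, the force, the opening and the grip force at its end, in the units of the state.
- state(): the state, without advancing time (a new reading comes with each control period).
- capture(name): name is "scene" or "top"; returns a dict with "img" (384x512x3 uint8, red, green, blue), "range_z" (384x512 float32, m along the optical axis (not along the pixel's ray), 0 where there is no reading), "camera_matrix" (3x3 intrinsics, pixels), "camera_from_world" (4x4, takes a point from world to camera coordinates). Camera axes: x right, y down, z forward; pixel columns grow to the right and rows downward; lengths in m; the calibration is good to about 2 mm. A picture is of the moment at which its call begins.
- r.hand_in(): hands the job in; it is judged then, once.
The state is a dict: "time": time; "joints": joint angles; "dq": joint speeds; "tau": joint torques, N m; "position": TCP position; "eef_rot": TCP orientation; "ft_force": force on the tool from outside, world axes, zero at the start; "ft_torque": the same for the moment, N m; "grip_width": finger opening in m; "finger_force": force on a finger pad.
Only numpy, scipy, OpenCV 4.12 (cv2) and the standard library are available. Lean on these libraries where they do the work, as an engineer would, in place of code of your own. Each camera call takes 0.05 s, during which the arm holds its last target. There are 200 camera calls.

### The job

Lock the white gas-tap cover: take the key from its wooden block, push it fully home in the lock on top of the cover, turn it clockwise until the bolt is all the way out, turn it back to where it comes out, draw it out, and stand it back in its block, bit in the slot and collar down on the wood. The lock sits carelessly on the cover, so find the keyhole by feel and never force the key. Leave the cup, saucer, moka pot and jug where they stand.

Things in the scene. Friction and masses are not known exactly. Their poses are not given: they have to be found in the camera images.
- key: Plain steel key, upright in the wooden block. Origin: shank axis, underside of its collar (disc 18 diameter, 4 thick); z up to the bow, x the way the bit points. Bow to grip: flat plate 28 along x, 8 thick (y), 11 to 47 above the origin. Shank 8 diameter. 60 to 90 g.
- key_tip (a point): Lower end of the key's shank, hemispherical, 26 below the key's origin. Bit (single tooth): 5 thick (y), reaches 14 from the shank axis along key +x, spans 8 to 17 below the origin, with a slimmer lead-in under it down to 18.5. So the last 7.5 of the shank is a plain round pilot below the bit.
- block: Wooden key block, 75 (x) by 60 (y) by 45 high, fixed. Origin at its underside, below the shank position. Its slot, open at the top, runs from -6.5 to +17 along x and is 13 wide (y), floor at height 8. The key stands in it, collar on the wood, bit along block +x (give or take 0.06 rad).
- block_hole (a point): Point on the top face of the block (45 high) where the key's origin belongs.
- box: White steel gas-tap cover, 170 (x) by 150 (y) by 45 high, fixed; origin centre of underside. On it a rim lock, case 70 by 64 by 32 high; its bolt comes out of the -y side into a steel keeper. The lock was fitted carelessly: the keyhole is up to 6 mm off lock_mark in box x and up to 4 mm in box y, and turned up to 0.25 rad either way; this is not measured.
- lock_mark (a point): Nominal keyhole centre, on the flat level brass plate of the lock (41 by 41, 6 thick), 77 above the worktop. Keyhole: a 10 by 10 square, in which the round shank turns (1 mm play; 3 mm towards the notch), with a notch 7 wide for the bit, reaching 15.2 from the shank axis; a tip in the notch only sinks 2 to 5 mm. Key home: collar on the plate, key origin at the plate face.
- notch_mark (a point): Nominal outer end of the notch, 15.2 from lock_mark, 0.65 rad anticlockwise (from above) from box +x; the square is turned with the notch. The key goes in and comes out only with its bit within about 0.08 rad of the true notch; turned further, the bit is caught under the plate.
- core (a joint): Brass cylinder core in the lock, turned by the bit: 0 with its slot under the notch, positive clockwise from above, rad; up to 0.13 rad play each way against the key, friction about 0.03 N m.
- bolt (a joint): Travel of the lock's bolt, 0 = drawn in, 0.010 m = fully out, its hard stop. The bit begins to push it about 0.45 rad clockwise from the notch and has it at the stop by about 1.07 rad of key turn; as the key gives in the grip, the hand may need up to 1.5 rad. It resists with about 4 N and stays where it is pushed when the key turns back.
- saucer: White saucer, 140 diameter, loose. Origin at its underside.
- cup: White coffee cup, 58 high, stands on the saucer, loose. Origin at its underside.
- moka: Aluminium moka pot, 170 high, loose, standing. Origin at its underside.
- jug: Stainless milk jug, 76 diameter, 100 high, loose, standing. Origin at its underside.
There are look-alikes about, which are no part of the job. What is meant by the key is not green, and is the smaller of those in its own colour.

How it is judged:
By the outcome, as a careful person would: the job done as asked, in the order asked, and still so for the second after the job is handed in, with the robot touching nothing.
It also fails if it takes over 72 s, if anything falls off the work surface, if the arm or the gripper's body presses on something with over 40 N, if the wrist force passes 120 N, or if a joint passes its speed limit or range.

## Working session

There is one attempt and no reset: what is moved stays moved. The work goes in short steps, Python scripts to look and compute and a shell command to move; the robot and the scene stay as the last step left them, time stands still between calls to the robot, and variables do not carry over. Pictures are saved under pics/ and viewed, at most 10 in all, crops included, and the job is handed in when it is done.

```bash
ls; mkdir -p pics
python3 - <<'E'
from station import state,capture,r
import cv2,numpy as np
s=state();print(s)
for n in("scene","top"):
    c=capture(n);np.savez(f"{n}0.npz",**c);cv2.imwrite(f"pics/{n}0.png",c["img"][:,:,::-1]);print(n,c["camera_matrix"],c["camera_from_world"])
E
```

```text
pics
{'time': 0.0, 'joints': array([-1.47010487e+00,  2.45844186e-01,  1.55900592e+00,  1.35975230e-05,
        1.33870561e+00, -1.74122224e-01]), 'dq': array([-1.57520364e-03,  1.73930438e-03,  5.55638912e-05, -5.46771817e-04,
        7.12279063e-05, -6.82600324e-05]), 'tau': array([-3.24775894e-03, -4.29516506e+01, -3.26130474e+01, -3.25938681e-04,
        5.33361017e-03, -6.50046971e-06]), 'position': array([ 0.17633079, -0.62508626,  0.24916538]), 'eef_rot': array([-9.80624256e-04,  9.90574262e-01,  1.36973238e-01,  4.26395772e-05]), 'ft_force': array([ 0.33804663,  1.0860457 , -1.08818545]), 'ft_torque': array([-0.01462415,  0.01574527, -0.04482734]), 'finger_force': 0.0, 'grip_width': 0.08549184921939611}
scene [[359.00114107   0.         252.69292223]
 [  0.         359.00114107 189.52396727]
 [  0.           0.           1.        ]] [[ 0.81333491  0.58161176  0.01463161 -0.42564308]
 [ 0.51003921 -0.70069633 -0.49888342 -0.2186025 ]
 [-0.27990415  0.41322199 -0.86654559  1.09357875]
 [ 0.          0.          0.          1.        ]]
top [[382.5338092    0.         254.56624349]
 [  0.         382.5338092  194.35141625]
 [  0.           0.           1.        ]] [[ 0.01812942 -0.99950579  0.02568074 -0.03211244]
 [-0.99422571 -0.02073881 -0.10528596  0.50449561]
 [ 0.10576651 -0.02362368 -0.99411034  1.0305143 ]
 [ 0.          0.          0.          1.        ]]
```

View pics/scene0.png

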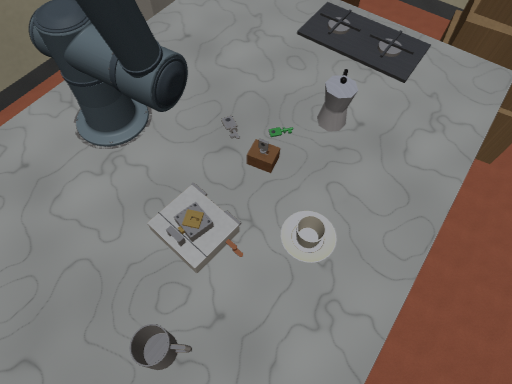

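View pics/top0.png

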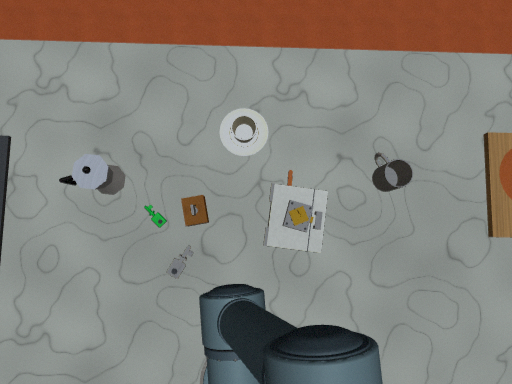

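Scene: candidates for the key are the upright steel key in the wooden block (scene 264,147; top 194,209), the green key (scene 281,132; top 155,216) and the larger grey key lying loose (scene 232,127; top 179,263). I choose the one standing in the block. The cover with its brass plate is at scene (193,220), top (299,215), and the keeper is at top (318,220).

```bash
cat > h.py <<'E'
import numpy as np,cv2
def load(n): return dict(np.load(n))
def ray(c,uv):
    T=c["camera_from_world"];R=T[:3,:3];o=-R.T@T[:3,3]
    d=R.T@np.linalg.inv(c["camera_matrix"])@np.array([uv[0],uv[1],1.]);return o,d
def onplane(c,uv,z):
    o,d=ray(c,uv);return o+d*(z-o[2])/d[2]
def cloud(c):
    h,w=c["range_z"].shape;u,v=np.meshgrid(np.arange(w),np.arange(h))
    P=np.stack([u,v,np.ones_like(u)],-1)@np.linalg.inv(c["camera_matrix"]).T*c["range_z"][...,None]
    T=c["camera_from_world"];return (P-T[:3,3])@T[:3,:3]
def two(c1,u1,c2,u2):
    o1,d1=ray(c1,u1);o2,d2=ray(c2,u2)
    t=np.linalg.lstsq(np.stack([d1,-d2],1),o2-o1,rcond=None)[0]
    a=o1+t[0]*d1;b=o2+t[1]*d2;return (a+b)/2,np.linalg.norm(a-b)
def proj(c,p):
    q=c["camera_from_world"][:3,:3]@np.asarray(p)+c["camera_from_world"][:3,3];q=c["camera_matrix"]@q;return q[:2]/q[2]
E
python3 - <<'E'
from h import *
A=load("scene0.npz");B=load("top0.npz")
def crop(c,x,y,w,h,s):return cv2.resize(c["img"][y:y+h,x:x+w,::-1],None,fx=s,fy=s,interpolation=cv2.INTER_CUBIC)
a=np.hstack([crop(A,242,130,44,44,9),crop(B,174,188,44,44,9)])
b=np.hstack([crop(A,146,182,99,66,4)[:, :396],crop(B,262,178,72,48*1,5.5)[:264,:396]])
b=b[:200] if False else b
cv2.imwrite("pics/c1.png",np.vstack([a,cv2.resize(b,(792,200)) if False else b])[:600])
P=cloud(B)
for n,c in(("A",A),("B",B)):
    hsv=cv2.cvtColor(c["img"],cv2.COLOR_RGB2HSV);P=cloud(c)
    for nm,lo,hi in(("brass",(15,120,90),(30,255,255)),("wood",(4,80,40),(16,255,170))):
        m=cv2.inRange(hsv,lo,hi);
        k,l,st,ce=cv2.connectedComponentsWithStats(m)
        for i in range(1,k):
            if 60<st[i,4]<3000:
                q=P[l==i];r=cv2.minAreaRect(np.argwhere(l==i)[:,::-1].astype(np.float32));print(n,nm,st[i],ce[i].round(1),np.median(q,0).round(4),q[:,2].max().round(4),r)
# height maps at key
m=(cloud(B)[...,2]);print(np.round(m[198:222:1,184:208:1]*1000).astype(int)[::2])
E
```

```text
A brass [183 210  20  18 259] [192.8 218.6] [ 0.4465 -0.1374  0.0765] 0.8448 ((192.61766052246094, 218.52943420410156), (16.97749137878418, 16.249887466430664), 14.03624439239502)
A wood [  0  70  65  56 904] [30.1 96.9] [-1.1925  0.1357 -0.7515] 0.8448 ((29.425674438476562, 97.1959457397461), (12.206002235412598, 80.21087646484375), 54.462318420410156)
A wood [501  85  11  29 162] [507.7 100.7] [ 1.0468  1.2986 -0.3748] 0.8448 ((506.0, 99.0), (28.0, 10.0), 90.0)
A wood [247 139  33  34 647] [262.8 156.7] [0.4677 0.1233 0.0435] 0.8448 ((262.637939453125, 155.1551513671875), (29.896949768066406, 26.554431915283203), 21.801406860351562)
A wood [226 239  17  18 103] [234.1 247.5] [ 0.5555 -0.1225  0.0221] 0.029 ((234.25222778320312, 247.716796875), (21.3543643951416, 4.891748905181885), 48.8140754699707)
B brass [ 488  133   24  104 1768] [499.1 184.3] [ 0.5338 -0.7138  0.0201] 1.0784 ((499.5, 184.5), (103.0, 23.0), 90.0)
B brass [182 195  25  30 393] [194.2 210.2] [0.4566 0.1391 0.0454] 1.0784 ((193.90542602539062, 209.9324493408203), (27.125831604003906, 21.86506462097168), 80.5376739
[... 1032 characters left out ...]
45 46 48 47 39  7  0  0]
 [43 46 41 42 47 45 47 46 46 45 45 47 44 48 44 45 44 45 47 48 46 17  1 -2]
 [45 45 45 47 48 47 91 91 91 86 65 30 45 45 48 45 45 43 47 47 45 26  3  2]
 [45 46 48 47 43 45 46 90 89 91 74 48 50 45 45 41 47 45 48 46 45 39  8  0]
 [46 45 44 43 46 44 43 92 91 89 81 59 51 48 45 44 47 50 49 47 46 45 19  1]
 [48 48 47 46 46 46 45 93 91 91 85 62 52 43 44 45 45 44 46 45 45 45 29  1]
 [44 44 47 46 42 42 42 45 90 93 87 68 42 47 47 46 41 44 44 44 43 47 38 12]
 [44 48 45 43 44 48 45 46 49 46 44 45 50 45 47 43 45 46 46 46 47 47 44 20]
 [46 51 46 47 47 46 45 46 45 43 41 49 43 44 46 47 45 46 49 45 43 45 47 31]
 [ 1 45 45 45 45 44 44 46 48 44 44 45 49 47 46 44 43 48 46 45 45 49 46 39]]
```

View pics/c1.png

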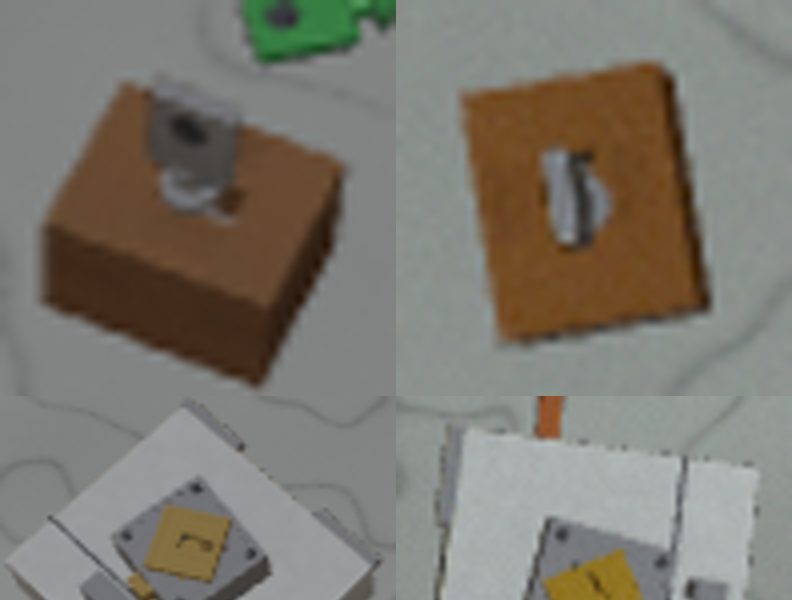

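The crop shows a plain grey key upright in the brown block (scene 264,147), with the slot's open end showing towards scene right-down (about world +x). The green key beside it is excluded and the larger grey one lies loose. The brass plate is turned on the lock, with a dark keyhole near scene (192,219).

Run:
```python
from h import *
from station import capture
C={}
for n in("scene","top"):
    L=[capture(n) for _ in range(4)];c=L[0];c["img"]=np.mean([l["img"] for l in L],0);c["range_z"]=np.median([l["range_z"] for l in L],0).astype(np.float32);C[n]=c;np.savez(f"{n}1.npz",**c)
def rect(pts,name):
    r=cv2.minAreaRect(pts[:,:2].astype(np.float32)*1000);print(name,"c",np.round(r[0],1),"sz",np.round(r[1],1),"ang",round(r[2],1),"deg")
for n,c in C.items():
    P=cloud(c);I=c["img"].astype(np.uint8);hsv=cv2.cvtColor(I,cv2.COLOR_RGB2HSV)
    near=lambda x,y,d:(abs(P[...,0]-x)<d)&(abs(P[...,1]-y)<d)
    def plane(m,name,k=3):
        m=m.astype(np.uint8);kk,l,st,ce=cv2.connectedComponentsWithStats(m);i=1+st[1:,4].argmax();m=(l==i).astype(np.uint8)
        z=np.median(P[m>0][:,2]);cs,_=cv2.findContours(m,cv2.RETR_EXTERNAL,cv2.CHAIN_APPROX_NONE);uv=max(cs,key=len)[:,0]
        rect(np.array([onplane(c,u,z) for u in uv]),f"{n} {name} z={z*1000:.1f} n={m.sum()}");return m
    z=P[...,2]
    plane(near(.457,.139,.06)&(z>.035),"block")
    plane(near(.457,.139,.05)&(z>.084)&(z<.1),"bowtop")
    plane(near(.45,-.14,.12)&(z>.038)&(z<.09),"boxtop")
    plane(near(.45,-.14,.1)&(z>.064)&(z<.09),"lockcase")
    b=cv2.inRange(hsv,(15,120,60),(32,255,255));b=cv2.morphologyEx(b,cv2.MORPH_CLOSE,np.ones((3,3)))
    plane((b>0)&near(.45,-.14,.06),"brass")
    # rectified patches: block top 45 & lock 77 & bow 92
ims=[]
for (x,y,h,s) in((.447,-.138,.077,.030),(.457,.139,.045,.045)):
    row=[]
    for n,c in C.items():
        w=[(x+s,y+s),(x+s,y-s),(x-s,y-s),(x-s,y+s)]
        src=np.float32([proj(c,(a,b,h)) for a,b in w]);H=cv2.getPerspectiveTransform(src,np.float32([(0,0),(300,0),(300,300),(0,300)]))
        row.append(cv2.warpPerspective(c["img"].astype(np.uint8)[...,::-1],H,(300,300),flags=cv2.INTER_CUBIC))
    ims.append(np.hstack(row))
cv2.imwrite("pics/rect.png",np.vstack(ims))
print(np.round(cloud(C["top"])[208:224,290:308,2]*1000).astype(int));print(C["top"]["img"][208:224,290:308,0].astype(int))
```

```text
scene block z=44.9 n=568 c [458.2 140.2] sz [77.2 72.3] ang 10.6 deg
scene bowtop z=90.7 n=37 c [457.7 137.2] sz [26.8 11.3] ang 9.4 deg
scene boxtop z=45.0 n=4082 c [ 443.4 -136.2] sz [156.8 171.8] ang 83.4 deg
scene lockcase z=72.8 n=790 c [ 446.6 -142.2] sz [72.8 73.6] ang 74.7 deg
scene brass z=76.6 n=262 c [ 447.5 -137.9] sz [39.3 40.8] ang 22.4 deg
top block z=45.7 n=635 c [457.4 140.6] sz [75.5 60.9] ang 11.2 deg
top bowtop z=91.6 n=36 c [455.7 139.4] sz [24.7  8.4] ang 11.4 deg
top boxtop z=45.8 n=3553 c [ 442.3 -133.9] sz [156.2 170. ] ang 83.5 deg
top lockcase z=73.5 n=649 c [ 445.3 -139.9] sz [71.8 70.1] ang 75.2 deg
top brass z=77.2 n=249 c [ 445.  -144.1] sz [47.5 52.4] ang 21.6 deg
[[73 73 72 74 72 74 76 78 79 76 78 79 77 78 71 73 73 72]
 [72 73 72 73 77 76 77 77 77 78 77 78 77 77 77 73 71 73]
 [72 77 76 76 80 78 78 64 78 76 77 78 78 77 78 73 71 70]
 [77 77 77 78 77 77 51 47 78 78 77 79 78 77 75 72 72 74]
 [77 78 78 76 77 80 49 49 71 78 77 77 77 77 76 78 73 72]
 [77 76 77 77 78 78 50 49 61 76 78 76 76 77 78 76 71 72]
 [77 78 78 78 77 76 79 49 49 50 78 77 80 78 78 78 79 
[... 1018 characters left out ...]
145 147 145 145 136 118]
 [108 140 143 146 144 143 146 146 145 147 140 145 142 143 144 144 146 122]
 [128 144 142 145 146 144 146 146 145 146 113 144 143 146 144 145 144 134]
 [107 139 141 144 148 144 145 147 145 145 146 146 146 144 145 145 146 148]
 [117 111 141 143 145 144 144 147 145 145 145 144 144 146 146 148 147 145]
 [116  76 137 143 146 145 146 146 146 144 145 147 146 146 145 145 143 143]
 [116  82 106 143 145 148 146 144 144 145 146 146 143 143 141 144 142 142]
 [118 117 130 146 143 144 146 146 147 144 144 142 142 142 143 131 130 116]
 [119 116 118 142 145 144 145 144 143 141 141 144 137 131 119 118 118 104]
 [118 116 119 127 142 143 143 142 141 142 130 130  84 117 118 120 119 119]]
```

View pics/rect.png

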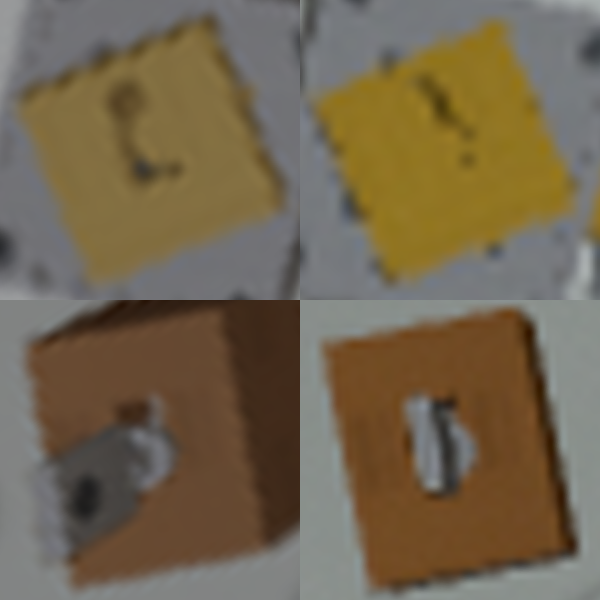

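The rectified views show the brass plate turned about 22°. The key's slot opens to the top (+x). The range image shows the keyhole at top columns 296–300, rows 210–217, with the notch pointing up-left.

```bash
cat > go.py <<'E'
import sys,numpy as np
from station import state
from scipy.spatial.transform import Rotation as R
def show():
    s=state();q=s["eef_rot"];Q=R.from_quat(np.roll(q,-1));M=Q.as_matrix()
    yaw=np.arctan2(M[1,0],M[0,0]);tilt=M[:,2]
    print("t",round(s["time"],2),"p",np.round(s["position"]*1000,1),"yaw",round(yaw,3),"tz",tilt.round(3),"F",s["ft_force"].round(1),"T",s["ft_torque"].round(3),"w",round(s["grip_width"]*1000,1),"ff",round(s["finger_force"],1),"q6",s["joints"][5].round(2));return s,M,yaw
if __name__=="__main__":
    s,M,yaw=show()
    if len(sys.argv)>4:
        x,y,z,w=map(float,sys.argv[1:5]);d=np.array([x,y,z])/1000-s["position"]
        c,n=np.cos(w),np.sin(w);G=np.array([[c,n,0],[n,-c,0],[0,0,-1.]]).T  # columns x,y,z tool
        G=np.array([[c,n,0],[n,-c,0],[0,0,-1]])
        print("shift",(M.T@d).round(4),"turn",R.from_matrix(M.T@G).as_rotvec().round(3))
E
python3 - <<'E'
from h import *
for n in("scene","top"):
    c=load(n+"1.npz");P=cloud(c);z=P[...,2];h,w=z.shape
    u0,v0=proj(c,(.447,-.138,.077)).round().astype(int)
    pts=[];W=[]
    for v in range(v0-8,v0+9):
        for u in range(u0-8,u0+9):
            p=onplane(c,(u,v),.077)
            if np.linalg.norm(p[:2]-[.447,-.138])<.017 and c["range_z"][v,u]>0:
                wt=np.clip((.073-z[v,u])/.015,0,1)
                if wt>0: pts.append(p[:2]*1000);W.append(wt)
    pts=np.array(pts);W=np.array(W);m=(W[:,None]*pts).sum(0)/W.sum()
    C=np.cov(pts.T,aweights=W);e,V=np.linalg.eigh(C);d=V[:,1]*np.sign(V[0,1])
    a=np.arctan2(d[1],d[0]);f=np.array([np.cos(.385),np.sin(.385)])
    pix=abs(np.linalg.norm(onplane(c,(u0,v0),.077)-onplane(c,(u0+1,v0),.077))*np.linalg.norm(onplane(c,(u0,v0),.077)-onplane(c,(u0,v0+1),.077)))*1e6
    pr=(pts-m)@f;print(n,"cent",m.round(1),"dir",a.round(3),"area",(W.sum()*pix).round(0),"shank",(m-4.2*f).round(1),"extent",pr.min().round(1),pr.max().round(1))
E
python3 go.py 456.5 138.5 250 .19
```

```text
scene cent [ 450.  -137.3] dir 0.336 area 98.0 shank [ 446.1 -138.9] extent -7.9 10.5
top cent [ 449.6 -135.2] dir 0.369 area 142.0 shank [ 445.7 -136.7] extent -8.1 10.9
t 0.5 p [ 176.4 -625.6  250.2] yaw 0.275 tz [-0.  0. -1.] F [-0.1 -0.1 -0.5] T [ 0.04  -0.02  -0.023] w 85.4 ff 0.0 q6 -0.17
shift [ 4.770e-01 -6.594e-01  3.000e-04] turn [-0.    -0.     0.085]
```

```bash
python3 -m creep '[[0.04,-0.055,0,0,0,0.02],[0.08,-0.11,0,0,0,0.04],[0.12,-0.165,0,0,0,0.06],[0.16,-0.22,0,0,0,0.085],[0.2,-0.27,0,0,0,0.085]]' -0.4 40
python3 -m creep '[[0.036,-0.048,0,0,0,0],[0.072,-0.096,0,0,0,0],[0.108,-0.144,0,0,0,0],[0.144,-0.192,0,0,0,0],[0.17,-0.22,0,0,0,0]]'
python3 go.py 456.5 138.5 150 .19
```

```text
time: 1.12
position: [0.2871, -0.3315, 0.2505]
eef_rot: [0.0, 0.996, 0.094, 0.0]
ft_force: [0.6, -0.4, 0.5]
grip_width: 0.0599
finger_force: 0.0
time: 1.75
position: [0.4128, -0.0828, 0.2507]
eef_rot: [0.0, 0.995, 0.096, 0.001]
ft_force: [0.1, -1.0, -0.3]
grip_width: 0.0597
finger_force: 0.0
t 1.75 p [412.8 -82.8 250.7] yaw 0.192 tz [ 0.001 -0.    -1.   ] F [ 0.1 -1.  -0.3] T [-0.012 -0.003 -0.021] w 59.7 ff 0.0 q6 0.91
shift [ 0.0851 -0.209   0.1006] turn [ 0.001 -0.001  0.002]
```

```bash
python3 -m creep '[[0.02,-0.05,0.02,0,0,0],[0.04,-0.1,0.04,0,0,0],[0.06,-0.15,0.06,0,0,0],[0.085,-0.209,0.1,0,0,0],[0.085,-0.209,0.1,0,0,0]]' -0.4 40
python3 go.py 456.5 138.5 75 .19
python3 - <<'E'
from station import capture
import cv2,numpy as np
c=capture("scene");cv2.imwrite("pics/pre.png",cv2.resize(c["img"][100:180,215:315,::-1],None,fx=6,fy=6))
E
```

```text
time: 2.38
position: [0.4547, 0.1385, 0.1481]
eef_rot: [-0.0, 0.995, 0.097, -0.002]
ft_force: [0.3, -0.3, 1.2]
grip_width: 0.0598
finger_force: 0.0
t 2.38 p [454.7 138.5 148.1] yaw 0.194 tz [-0.004 -0.    -1.   ] F [ 0.3 -0.3  1.2] T [-0.037  0.016 -0.017] w 59.8 ff 0.0 q6 1.43
shift [0.0021 0.0004 0.0731] turn [-0.001  0.004  0.004]
```

View pics/pre.png

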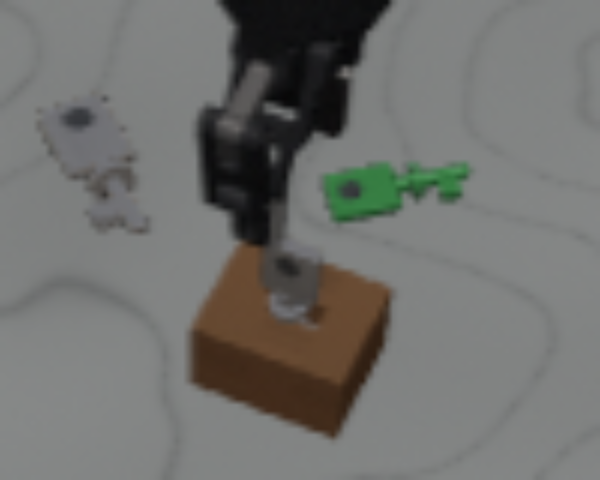

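The gripper stands over the steel key (crop 290,280), with the green and larger grey keys well clear. Descending.

```bash
python3 -m creep '[[0,0,0.02,0,0,0],[0,0,0.04,0,0,0],[0,0,0.06,0,0,0],[0,0,0.073,0,0,0],[0,0,0.073,0,0,0]]'
python3 go.py 456.5 138.5 75 .19
```

```text
time: 3.05
position: [0.456, 0.1355, 0.0771]
eef_rot: [0.0, 0.996, 0.094, -0.0]
ft_force: [1.7, 0.5, 0.5]
grip_width: 0.0597
finger_force: 0.0
t 3.05 p [456.  135.5  77.1] yaw 0.189 tz [-0.001 -0.    -1.   ] F [1.7 0.5 0.5] T [-0.014 -0.01   0.016] w 59.7 ff 0.0 q6 1.43
shift [ 0.001  -0.0029  0.0021] turn [-0.     0.001 -0.001]
```

```bash
python3 -m creep '[[0.0005,-0.0028,0.001,0,0,0],[0.0005,-0.0028,0.002,0,0,0],[0.0005,-0.0028,0.002,0,0,0],[0.0005,-0.0028,0.002,0,0,0],[0.0005,-0.0028,0.002,0,0,0]]'
python3 go.py 456.5 138.5 75 .19
python3 -m creep '[[0,0,0,0,0,0],[0,0,0,0,0,0],[0,0,0,0,0,0],[0,0,0,0,0,0],[0,0,0,0,0,0]]' 1 40
python3 go.py 456.5 138.5 75 .19
```

```text
time: 3.68
position: [0.4562, 0.139, 0.0754]
eef_rot: [0.0, 0.995, 0.095, 0.0]
ft_force: [-0.0, 0.0, 0.0]
grip_width: 0.0599
finger_force: 0.0
t 3.67 p [456.2 139.   75.4] yaw 0.19 tz [ 0. -0. -1.] F [-0.  0.  0.] T [-0.018  0.017 -0.031] w 59.9 ff 0.0 q6 1.44
shift [0.0002 0.0005 0.0004] turn [ 0. -0. -0.]
time: 4.3
position: [0.4562, 0.139, 0.0754]
eef_rot: [0.0, 0.995, 0.095, 0.0]
ft_force: [-0.4, -1.5, 0.9]
grip_width: 0.0076
finger_force: 43.0
t 4.3 p [456.2 139.   75.4] yaw 0.19 tz [ 0. -0. -1.] F [-0.4 -1.5  0.9] T [-0.057  0.018  0.014] w 7.6 ff 43.0 q6 1.44
shift [0.0002 0.0005 0.0004] turn [ 0. -0. -0.]
```

```bash
python3 -m creep '[[0,0,0,0,0,0],[0,0,-0.01,0,0,0],[0,0,-0.025,0,0,0],[0,0,-0.045,0,0,0],[0,0,-0.065,0,0,0]]' 1 90
python3 -m creep '[[0,0,-0.02,0,0,0],[0,0,-0.035,0,0,0],[0,0,-0.035,0,0,0],[0,0,-0.035,0,0,0],[0,0,-0.035,0,0,0]]'
python3 go.py 446 -137.8 175 .385
python3 - <<'E'
from station import capture
import cv2,numpy as np
ims=[]
for n,(u,v) in(("scene",(262,125)),("top",(192,205))):
    c=capture(n);np.savez(n+"_held.npz",**c);ims.append(cv2.resize(c["img"][v-35:v+35,u-40:u+40,::-1],(400,350),interpolation=cv2.INTER_CUBIC))
cv2.imwrite("pics/held.png",np.hstack(ims))
E
```

```text
time: 4.92
position: [0.4564, 0.139, 0.142]
eef_rot: [-0.0, 0.995, 0.095, 0.001]
ft_force: [0.2, 0.1, -0.5]
grip_width: 0.0072
finger_force: 87.6
time: 5.55
position: [0.4555, 0.1389, 0.1743]
eef_rot: [-0.0, 0.996, 0.095, -0.001]
ft_force: [-0.5, -0.1, -0.4]
grip_width: 0.0068
finger_force: 87.6
t 5.55 p [455.5 138.9 174.3] yaw 0.19 tz [-0.002 -0.    -1.   ] F [-0.5 -0.1 -0.4] T [-0.029  0.002  0.009] w 6.8 ff 87.6 q6 1.44
shift [-0.0615  0.27   -0.0006] turn [-0.     0.002 -0.195]
```

View pics/held.png

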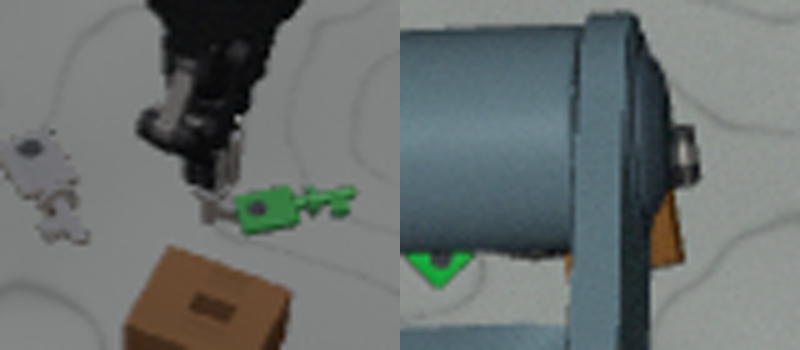

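The held crop shows the key gripped upright in the jaws (crop 215,205), the bit pointing to +x, and the empty slot in the block top at crop (213,303). Next I go above the lock and save the slot position for the return.

```bash
python3 -m creep '[[-0.012,0.054,0,0,0,-0.04],[-0.024,0.108,0,0,0,-0.08],[-0.036,0.162,0,0,0,-0.12],[-0.05,0.216,0,0,0,-0.16],[-0.0615,0.27,0,0,0,-0.195]]'
python3 -m creep '[[0,0,0.01,0,0,0],[0,0,0.02,0,0,0],[0,0,0.03,0,0,0],[0,0,0.03,0,0,0],[0,0,0.03,0,0,0]]'
python3 go.py 446 -137.8 136 .385
python3 - <<'E'
from h import *
c=load("scene_held.npz");z=cloud(c)[...,2];u0,v0=264,150
pts=[];W=[]
for v in range(v0-8,v0+9):
    for u in range(u0-9,u0+10):
        p=onplane(c,(u,v),.045)
        q=p[:2]*1000-[457,139.5]
        if max(abs(q))<24 and c["range_z"][v,u]>0:
            w=np.clip((.042-z[v,u])/.015,0,1)
            if w>0: pts.append(p[:2]*1000);W.append(w)
pts=np.array(pts);W=np.array(W);m=(W[:,None]*pts).sum(0)/W.sum();f=np.array([np.cos(.19),np.sin(.19)])
print("slot cent",m,"origin",m-5.25*f,len(W),((pts-m)@f).min(),((pts-m)@f).max())
E
```

```text
time: 6.28
position: [0.4462, -0.1395, 0.1751]
eef_rot: [-0.0, 0.981, 0.192, -0.0]
ft_force: [0.8, 0.2, 0.1]
grip_width: 0.0069
finger_force: 87.8
time: 6.9
position: [0.4469, -0.1372, 0.1454]
eef_rot: [0.0, 0.981, 0.192, 0.0]
ft_force: [-0.6, -0.5, -0.1]
grip_width: 0.007
finger_force: 88.0
t 6.9 p [ 446.9 -137.2  145.4] yaw 0.386 tz [ 0. -0. -1.] F [-0.6 -0.5 -0.1] T [-0.032 -0.024 -0.009] w 7.0 ff 88.0 q6 0.64
shift [-0.0011  0.0002  0.0094] turn [ 0.    -0.     0.001]
slot cent [461.56474049 138.47446466] origin [456.40921826 137.48295546] 32 -24.02426059376018 10.076636315689282
```

```bash
python3 -m creep '[[-0.0015,0.0003,0.004,0,0,0],[-0.0015,0.0003,0.008,0,0,0],[-0.0015,0.0003,0.01,0,0,0],[-0.0015,0.0003,0.011,0,0,0],[-0.0015,0.0003,0.011,0,0,0]]'
python3 go.py
python3 -m creep '[[0,0,0.0005,0,0,0],[0,0,0.001,0,0,0],[0,0,0.0015,0,0,0],[0,0,0.002,0,0,0],[0,0,0.002,0,0,0]]'
python3 go.py
```

```text
time: 7.52
position: [0.4454, -0.1387, 0.1342]
eef_rot: [-0.0, 0.982, 0.191, -0.0]
ft_force: [0.1, -0.4, -1.0]
grip_width: 0.0071
finger_force: 88.0
t 7.53 p [ 445.4 -138.7  134.2] yaw 0.385 tz [-0.  0. -1.] F [ 0.1 -0.4 -1. ] T [-0.007  0.002 -0.008] w 7.1 ff 88.0 q6 0.64
time: 8.15
position: [0.4454, -0.1386, 0.1323]
eef_rot: [-0.0, 0.982, 0.191, -0.0]
ft_force: [0.5, 0.2, 0.1]
grip_width: 0.0072
finger_force: 88.0
t 8.15 p [ 445.4 -138.6  132.3] yaw 0.385 tz [-0.  0. -1.] F [0.5 0.2 0.1] T [-0.012 -0.005  0.031] w 7.2 ff 88.0 q6 0.64
```

```bash
python3 -m creep '[[0,0,0.0005,0,0,0],[0,0,0.001,0,0,0],[0,0,0.0015,0,0,0],[0,0,0.002,0,0,0],[0,0,0.002,0,0,0]]'
python3 go.py
python3 -m creep '[[0,0,0.0005,0,0,0],[0,0,0.001,0,0,0],[0,0,0.0015,0,0,0],[0,0,0.0015,0,0,0],[0,0,0.0015,0,0,0]]'
python3 go.py
```

```text
time: 8.78
position: [0.4454, -0.1386, 0.1302]
eef_rot: [-0.0, 0.982, 0.191, -0.0]
ft_force: [0.1, -0.0, -1.1]
grip_width: 0.0065
finger_force: 88.0
t 8.78 p [ 445.4 -138.6  130.2] yaw 0.385 tz [-0.  0. -1.] F [ 0.1 -0.  -1.1] T [0.04  0.017 0.049] w 6.5 ff 88.0 q6 0.64
time: 9.4
position: [0.4454, -0.1386, 0.1288]
eef_rot: [-0.0, 0.982, 0.191, 0.0]
ft_force: [0.4, -0.4, -0.9]
grip_width: 0.0069
finger_force: 88.0
t 9.4 p [ 445.4 -138.6  128.8] yaw 0.385 tz [ 0.  0. -1.] F [ 0.4 -0.4 -0.9] T [-0.046  0.019 -0.031] w 6.9 ff 88.0 q6 0.64
```

```bash
python3 -m creep '[[0,0,0.0005,0,0,0],[0,0,0.001,0,0,0],[0,0,0.0015,0,0,0],[0,0,0.0015,0,0,0],[0,0,0.0015,0,0,0]]'
python3 go.py
python3 -m creep '[[0,0,0.0005,0,0,0],[0,0,0.001,0,0,0],[0,0,0.0015,0,0,0],[0,0,0.0015,0,0,0],[0,0,0.0015,0,0,0]]'
python3 go.py
```

```text
time: 10.02
position: [0.4455, -0.1386, 0.1273]
eef_rot: [0.0, 0.982, 0.191, 0.0]
ft_force: [-0.9, 0.1, -0.7]
grip_width: 0.0067
finger_force: 88.0
t 10.03 p [ 445.5 -138.6  127.3] yaw 0.385 tz [ 0. -0. -1.] F [-0.9  0.1 -0.7] T [-0.001 -0.001  0.044] w 6.7 ff 88.0 q6 0.64
time: 10.65
position: [0.4454, -0.1386, 0.1258]
eef_rot: [-0.0, 0.982, 0.191, 0.0]
ft_force: [-0.3, 0.4, -0.7]
grip_width: 0.0068
finger_force: 88.0
t 10.65 p [ 445.4 -138.6  125.8] yaw 0.385 tz [ 0.  0. -1.] F [-0.3  0.4 -0.7] T [-0.003 -0.042  0.035] w 6.8 ff 88.0 q6 0.64
```

```bash
python3 -m creep '[[0,0,0.0003,0,0,0],[0,0,0.0006,0,0,0],[0,0,0.001,0,0,0],[0,0,0.001,0,0,0],[0,0,0.001,0,0,0]]'
python3 go.py
python3 -m creep '[[0,0,0.0003,0,0,0],[0,0,0.0006,0,0,0],[0,0,0.001,0,0,0],[0,0,0.001,0,0,0],[0,0,0.001,0,0,0]]'
python3 go.py
```

```text
time: 11.28
position: [0.4454, -0.1386, 0.1248]
eef_rot: [-0.0, 0.982, 0.191, 0.0]
ft_force: [0.4, -0.8, -1.1]
grip_width: 0.0069
finger_force: 88.0
t 11.28 p [ 445.4 -138.6  124.8] yaw 0.385 tz [ 0.  0. -1.] F [ 0.4 -0.8 -1.1] T [-0.022 -0.008 -0.091] w 6.9 ff 88.0 q6 0.64
time: 11.9
position: [0.4454, -0.1386, 0.1238]
eef_rot: [-0.0, 0.982, 0.191, -0.0]
ft_force: [0.0, -0.5, -1.0]
grip_width: 0.0071
finger_force: 88.0
t 11.9 p [ 445.4 -138.6  123.8] yaw 0.385 tz [-0.  0. -1.] F [ 0.  -0.5 -1. ] T [ 0.032 -0.042  0.01 ] w 7.1 ff 88.0 q6 0.64
```

```bash
python3 -m creep '[[0,0,0.0005,0,0,0],[0,0,0.001,0,0,0],[0,0,0.0015,0,0,0],[0,0,0.002,0,0,0],[0,0,0.002,0,0,0]]'
python3 go.py
python3 -m creep '[[0,0,0.0006,0,0,0],[0,0,0.0012,0,0,0],[0,0,0.002,0,0,0],[0,0,0.003,0,0,0],[0,0,0.003,0,0,0]]'
python3 go.py
```

```text
time: 12.52
position: [0.4454, -0.1386, 0.1217]
eef_rot: [-0.0, 0.982, 0.191, -0.0]
ft_force: [-0.4, -0.7, -1.0]
grip_width: 0.0067
finger_force: 88.0
t 12.53 p [ 445.4 -138.6  121.7] yaw 0.385 tz [-0.  0. -1.] F [-0.4 -0.7 -1. ] T [ 0.021 -0.023 -0.017] w 6.7 ff 88.0 q6 0.64
time: 13.15
position: [0.4453, -0.1386, 0.1187]
eef_rot: [-0.0, 0.982, 0.191, -0.0]
ft_force: [0.4, 0.3, 0.0]
grip_width: 0.0069
finger_force: 88.0
t 13.15 p [ 445.3 -138.6  118.7] yaw 0.385 tz [-0.  0. -1.] F [0.4 0.3 0. ] T [ 0.043  0.018 -0.03 ] w 6.9 ff 88.0 q6 0.64
```

```bash
python3 -m creep '[[0,0,0.0006,0,0,0],[0,0,0.0012,0,0,0],[0,0,0.002,0,0,0],[0,0,0.003,0,0,0],[0,0,0.003,0,0,0]]'
python3 go.py
python3 -m creep '[[0,0,0.0006,0,0,0],[0,0,0.0012,0,0,0],[0,0,0.002,0,0,0],[0,0,0.003,0,0,0],[0,0,0.003,0,0,0]]'
python3 go.py
python3 -m creep '[[0,0,0.0006,0,0,0],[0,0,0.0012,0,0,0],[0,0,0.002,0,0,0],[0,0,0.003,0,0,0],[0,0,0.003,0,0,0]]'
python3 go.py
```

```text
time: 13.78
position: [0.4453, -0.1386, 0.1157]
eef_rot: [-0.0, 0.982, 0.191, -0.0]
ft_force: [-0.5, -0.5, -0.5]
grip_width: 0.0068
finger_force: 88.0
t 13.78 p [ 445.3 -138.6  115.7] yaw 0.385 tz [-0.  0. -1.] F [-0.5 -0.5 -0.5] T [ 0.027  0.002 -0.017] w 6.8 ff 88.0 q6 0.64
time: 14.4
position: [0.4454, -0.1386, 0.1127]
eef_rot: [-0.0, 0.982, 0.191, -0.0]
ft_force: [-0.7, -0.0, -0.1]
grip_width: 0.0069
finger_force: 88.0
t 14.4 p [ 445.4 -138.6  112.7] yaw 0.385 tz [-0.  0. -1.] F [-0.7 -0.  -0.1] T [-0.037 -0.001 -0.007] w 6.9 ff 88.0 q6 0.64
time: 15.02
position: [0.4453, -0.1386, 0.1097]
eef_rot: [-0.0, 0.982, 0.191, -0.0]
ft_force: [-0.2, 0.3, -0.1]
grip_width: 0.007
finger_force: 88.0
t 15.03 p [ 445.3 -138.6  109.7] yaw 0.385 tz [-0.  0. -1.] F [-0.2  0.3 -0.1] T [ 0.01   0.024 -0.001] w 7.0 ff 88.0 q6 0.64
```

Very clean; now the last 2 mm to the collar in small steps.

```bash
python3 -m creep '[[0,0,0.0005,0,0,0],[0,0,0.001,0,0,0],[0,0,0.0015,0,0,0],[0,0,0.0015,0,0,0],[0,0,0.0015,0,0,0]]'
python3 go.py
python3 -m creep '[[0,0,0.0003,0,0,0],[0,0,0.0006,0,0,0],[0,0,0.0008,0,0,0],[0,0,0.0008,0,0,0],[0,0,0.0008,0,0,0]]'
python3 go.py
```

```text
time: 15.65
position: [0.4454, -0.1386, 0.1083]
eef_rot: [-0.0, 0.982, 0.191, -0.0]
ft_force: [-0.9, -0.1, -1.4]
grip_width: 0.007
finger_force: 88.0
t 15.65 p [ 445.4 -138.6  108.3] yaw 0.385 tz [-0.  0. -1.] F [-0.9 -0.1 -1.4] T [-0.01 -0.03  0.01] w 7.0 ff 88.0 q6 0.64
time: 16.27
position: [0.4454, -0.1386, 0.1075]
eef_rot: [0.0, 0.982, 0.191, 0.0]
ft_force: [-0.2, 0.3, -1.2]
grip_width: 0.0065
finger_force: 88.0
t 16.27 p [ 445.4 -138.6  107.5] yaw 0.385 tz [ 0.  0. -1.] F [-0.2  0.3 -1.2] T [-0.004 -0.012 -0.008] w 6.5 ff 88.0 q6 0.64
```

```bash
python3 -m creep '[[0,0,0.0003,0,0,0],[0,0,0.0005,0,0,0],[0,0,0.0005,0,0,0],[0,0,0.0005,0,0,0],[0,0,0.0005,0,0,0]]'
python3 go.py
python3 -m creep '[[0,0,0.0003,0,0,0],[0,0,0.0005,0,0,0],[0,0,0.0005,0,0,0],[0,0,0.0005,0,0,0],[0,0,0.0005,0,0,0]]'
python3 go.py
```

```text
time: 16.9
position: [0.4455, -0.1387, 0.1073]
eef_rot: [0.0, 0.982, 0.191, 0.0]
ft_force: [-1.8, 1.1, 4.7]
grip_width: 0.0072
finger_force: 88.8
t 16.9 p [ 445.5 -138.7  107.3] yaw 0.385 tz [ 0. -0. -1.] F [-1.8  1.1  4.7] T [0.215 0.382 0.024] w 7.2 ff 88.8 q6 0.64
time: 17.52
position: [0.4456, -0.1387, 0.1072]
eef_rot: [-0.0, 0.982, 0.191, -0.0]
ft_force: [-3.7, 2.3, 9.5]
grip_width: 0.0068
finger_force: 89.5
t 17.52 p [ 445.6 -138.7  107.2] yaw 0.385 tz [-0. -0. -1.] F [-3.7  2.3  9.5] T [ 0.362  0.654 -0.003] w 6.8 ff 89.5 q6 0.64
```

```bash
python3 -m creep '[[0,0,-0.0005,0,0,0],[0,0,-0.0005,0,0,0.1],[0,0,-0.0005,0,0,0.2],[0,0,-0.0005,0,0,0.3],[0,0,-0.0005,0,0,0.3]]' 1 110
python3 go.py
python3 -m creep '[[0,0,0,0,0,0.05],[0,0,0,0,0,0.1],[0,0,0,0,0,0.15],[0,0,0,0,0,0.2],[0,0,0,0,0,0.2]]'
python3 go.py
```

```text
time: 18.15
position: [0.4456, -0.1376, 0.1073]
eef_rot: [-0.001, 0.999, 0.042, 0.0]
ft_force: [-0.4, 5.4, 8.3]
grip_width: 0.0065
finger_force: 107.8
t 18.15 p [ 445.6 -137.6  107.3] yaw 0.084 tz [ 0.     0.003 -1.   ] F [-0.4  5.4  8.3] T [1.132 0.22  0.052] w 6.5 ff 107.8 q6 0.94
time: 18.77
position: [0.4457, -0.1374, 0.1073]
eef_rot: [-0.002, 0.998, -0.058, 0.0]
ft_force: [-0.9, 6.8, 8.1]
grip_width: 0.0065
finger_force: 107.8
t 18.77 p [ 445.7 -137.4  107.3] yaw -0.116 tz [ 0.     0.003 -1.   ] F [-0.9  6.8  8.1] T [1.299 0.193 0.012] w 6.5 ff 107.8 q6 1.14
```

```bash
python3 -m creep '[[0,-0.001,-0.0003,0,0,0.05],[0,-0.001,-0.0003,0,0,0.1],[0,-0.001,-0.0003,0,0,0.15],[0,-0.001,-0.0003,0,0,0.2],[0,-0.001,-0.0003,0,0,0.2]]'
python3 go.py
python3 -m creep '[[0,0,0,0,0,0.05],[0,0,0,0,0,0.1],[0,0,0,0,0,0.15],[0,0,0,0,0,0.2],[0,0,0,0,0,0.2]]'
python3 go.py
```

```text
time: 19.4
position: [0.446, -0.1365, 0.1074]
eef_rot: [-0.001, 0.988, -0.157, 0.0]
ft_force: [1.5, 5.6, 4.8]
grip_width: 0.0063
finger_force: 107.3
t 19.4 p [ 446.  -136.5  107.4] yaw -0.316 tz [ 0.001  0.003 -1.   ] F [1.5 5.6 4.8] T [ 1.184 -0.22   0.04 ] w 6.3 ff 107.3 q6 1.34
time: 20.02
position: [0.4463, -0.1364, 0.1074]
eef_rot: [-0.002, 0.967, -0.255, 0.001]
ft_force: [3.0, 7.5, 3.7]
grip_width: 0.0067
finger_force: 107.2
t 20.02 p [ 446.3 -136.4  107.4] yaw -0.516 tz [ 0.002  0.003 -1.   ] F [3.  7.5 3.7] T [ 1.29  -0.554  0.089] w 6.7 ff 107.2 q6 1.54
```

```bash
python3 -m creep '[[0,-0.0004,0,0,0,0.05],[0,-0.0004,0,0,0,0.1],[0,-0.0004,0,0,0,0.15],[0,-0.0004,0,0,0,0.2],[0,-0.0004,0,0,0,0.2]]'
python3 go.py
python3 -m creep '[[0,0,0,0,0,0.05],[0,0,0,0,0,0.1],[0,0,0,0,0,0.15],[0,0,0,0,0,0.15],[0,0,0,0,0,0.15]]'
python3 go.py
```

```text
time: 20.65
position: [0.4467, -0.1361, 0.1074]
eef_rot: [-0.002, 0.937, -0.351, 0.001]
ft_force: [3.3, 6.9, 2.9]
grip_width: 0.0066
finger_force: 107.2
t 20.65 p [ 446.7 -136.1  107.4] yaw -0.716 tz [ 0.003  0.003 -1.   ] F [3.3 6.9 2.9] T [ 1.212 -0.751  0.075] w 6.6 ff 107.2 q6 1.74
time: 21.28
position: [0.447, -0.1361, 0.1075]
eef_rot: [-0.002, 0.908, -0.42, 0.001]
ft_force: [5.7, 7.5, 1.4]
grip_width: 0.0064
finger_force: 107.2
t 21.27 p [ 447.  -136.1  107.5] yaw -0.866 tz [ 0.004  0.003 -1.   ] F [5.7 7.5 1.4] T [ 1.263 -0.837  0.094] w 6.4 ff 107.2 q6 1.89
```

```bash
python3 -m creep '[[0,0,0,0,0,0.03],[0,0,0,0,0,0.06],[0,0,0,0,0,0.09],[0,0,0,0,0,0.12],[0,0,0,0,0,0.12]]'
python3 go.py
python3 -m creep '[[0,0,0,0,0,0.03],[0,0,0,0,0,0.06],[0,0,0,0,0,0.09],[0,0,0,0,0,0.09],[0,0,0,0,0,0.09]]'
python3 go.py
python3 - <<'E'
from h import *
from station import capture
c=capture("scene");np.savez("scene_bolt.npz",**c)
a=load("scene0.npz")
k=lambda c:cv2.resize(c["img"][200:250,150:220,::-1],(400,286),interpolation=cv2.INTER_CUBIC)
cv2.imwrite("pics/bolt.png",np.hstack([k(a),k(c)]))
E
```

```text
time: 21.9
position: [0.4477, -0.1356, 0.1075]
eef_rot: [-0.003, 0.881, -0.474, 0.002]
ft_force: [9.1, 9.3, 0.1]
grip_width: 0.0066
finger_force: 107.2
t 21.9 p [ 447.7 -135.6  107.5] yaw -0.987 tz [ 0.006  0.004 -1.   ] F [9.1 9.3 0.1] T [ 1.768 -1.646  0.16 ] w 6.6 ff 107.2 q6 2.01
time: 22.52
position: [0.448, -0.1352, 0.1075]
eef_rot: [-0.004, 0.859, -0.513, 0.002]
ft_force: [9.8, 10.5, -0.2]
grip_width: 0.0069
finger_force: 107.2
t 22.52 p [ 448.  -135.2  107.5] yaw -1.077 tz [ 0.007  0.005 -1.   ] F [ 9.8 10.5 -0.2] T [ 2.129 -1.877  0.276] w 6.9 ff 107.2 q6 2.1
```

View pics/bolt.png

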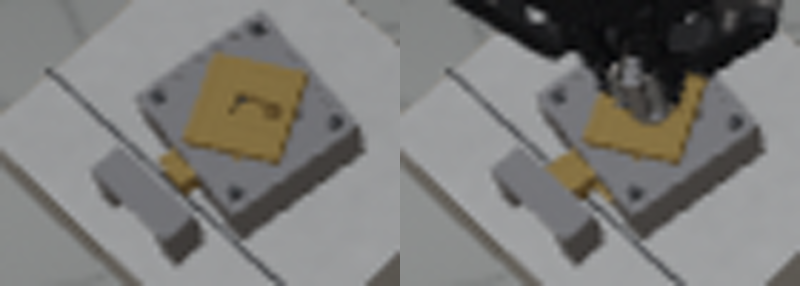

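The right half shows the bolt (crop 575,175) now reaching into the keeper, compared with drawn in on the left (180,170). Torque has tripled, which indicates the stop. A last small nudge to 1.5 rad, then I turn back.

```bash
python3 -m creep '[[0,0,0,0,0,0.02],[0,0,0,0,0,0.04],[0,0,0,0,0,0.04],[0,0,0,0,0,0.04],[0,0,0,0,0,0.04]]'
python3 go.py
python3 -m creep '[[0,0,0,0,0,-0.1],[0,0,0,0,0,-0.2],[0,0,0,0,0,-0.3],[0,0,0,0,0,-0.4],[0,0,0,0,0,-0.5]]'
python3 go.py
```

```text
time: 23.2
position: [0.448, -0.1351, 0.1075]
eef_rot: [-0.004, 0.848, -0.53, 0.002]
ft_force: [9.4, 11.8, -0.1]
grip_width: 0.0067
finger_force: 107.5
t 23.2 p [ 448.  -135.1  107.5] yaw -1.117 tz [ 0.007  0.005 -1.   ] F [ 9.4 11.8 -0.1] T [ 2.292 -1.954  0.293] w 6.7 ff 107.5 q6 2.14
time: 23.82
position: [0.4461, -0.1373, 0.1074]
eef_rot: [-0.0, 0.954, -0.301, 0.001]
ft_force: [-0.1, 0.5, 2.8]
grip_width: 0.0065
finger_force: 108.4
t 23.82 p [ 446.1 -137.3  107.4] yaw -0.612 tz [ 0.001 -0.    -1.   ] F [-0.1  0.5  2.8] T [ 0.027  0.091 -0.01 ] w 6.5 ff 108.4 q6 1.64
```

```bash
python3 -m creep '[[0,0,0,0,0,-0.1],[0,0,0,0,0,-0.2],[0,0,0,0,0,-0.3],[0,0,0,0,0,-0.4],[0,0,0,0,0,-0.5]]'
python3 go.py
python3 -m creep '[[0,0,0,0,0,-0.1],[0,0,0,0,0,-0.2],[0,0,0,0,0,-0.3],[0,0,0,0,0,-0.4],[0,0,0,0,0,-0.4]]'
python3 go.py 445.4 -138.6 107.4 .385
```

```text
time: 24.45
position: [0.4461, -0.1382, 0.1074]
eef_rot: [0.001, 0.998, -0.056, 0.001]
ft_force: [-0.5, -2.8, 0.5]
grip_width: 0.0067
finger_force: 108.2
t 24.45 p [ 446.1 -138.2  107.4] yaw -0.112 tz [ 0.001 -0.002 -1.   ] F [-0.5 -2.8  0.5] T [-0.486  0.06  -0.048] w 6.7 ff 108.2 q6 1.14
time: 25.08
position: [0.4462, -0.1379, 0.1074]
eef_rot: [0.001, 0.99, 0.141, 0.001]
ft_force: [0.4, -2.6, 0.1]
grip_width: 0.0068
finger_force: 108.1
t 25.07 p [ 446.2 -137.9  107.4] yaw 0.283 tz [ 0.002 -0.002 -1.   ] F [ 0.4 -2.6  0.1] T [-0.576 -0.212 -0.018] w 6.8 ff 108.1 q6 0.74
shift [-0.001   0.0004  0.    ] turn [ 0.002 -0.001 -0.102]
```

```bash
python3 -m creep '[[-0.0005,0.0005,0,0,0,-0.03],[-0.001,0.001,0,0,0,-0.06],[-0.001,0.001,0,0,0,-0.1],[-0.001,0.001,0,0,0,-0.1],[-0.001,0.001,0,0,0,-0.1]]'
python3 go.py 445.4 -138.6 107.4 .385
python3 -m creep '[[0,0,-0.0005,0,0,0],[0,0,-0.001,0,0,0],[0,0,-0.0015,0,0,0],[0,0,-0.0015,0,0,0],[0,0,-0.0015,0,0,0]]'
python3 go.py 445.4 -138.6 107.4 .385
```

```text
time: 25.7
position: [0.4452, -0.1387, 0.1074]
eef_rot: [0.0, 0.982, 0.191, 0.0]
ft_force: [1.4, -1.6, 0.6]
grip_width: 0.0068
finger_force: 108.1
t 25.7 p [ 445.2 -138.7  107.4] yaw 0.384 tz [ 0. -0. -1.] F [ 1.4 -1.6  0.6] T [-0.43  -0.367 -0.064] w 6.8 ff 108.1 q6 0.64
shift [0.0002 0.     0.    ] turn [ 0.001 -0.    -0.001]
time: 26.32
position: [0.4448, -0.1383, 0.1086]
eef_rot: [-0.0, 0.982, 0.191, -0.0]
ft_force: [2.9, -1.0, -2.7]
grip_width: 0.0065
finger_force: 107.6
t 26.32 p [ 444.8 -138.3  108.6] yaw 0.385 tz [-0.001  0.001 -1.   ] F [ 2.9 -1.  -2.7] T [-0.14  -0.403 -0.049] w 6.5 ff 107.6 q6 0.64
shift [0.0004 0.0005 0.0012] turn [-0.001  0.    -0.   ]
```

```bash
python3 -m creep '[[0.0003,0.0003,-0.0004,0,0,0],[0.0003,0.0003,-0.0008,0,0,0],[0.0003,0.0003,-0.001,0,0,0],[0.0003,0.0003,-0.001,0,0,0],[0.0003,0.0003,-0.001,0,0,0]]'
python3 go.py 445.4 -138.6 107.4 .385
```

```text
time: 26.95
position: [0.4453, -0.1386, 0.1098]
eef_rot: [-0.0, 0.982, 0.191, -0.0]
ft_force: [-0.0, -0.6, -0.0]
grip_width: 0.0066
finger_force: 108.1
t 26.95 p [ 445.3 -138.6  109.8] yaw 0.385 tz [-0.  0. -1.] F [-0.  -0.6 -0. ] T [ 0.011  0.024 -0.007] w 6.6 ff 108.1 q6 0.64
shift [0.0001 0.     0.0024] turn [-0.  0. -0.]
```

```bash
python3 -m creep '[[0,0,-0.0005,0,0,0],[0,0,-0.001,0,0,0],[0,0,-0.0015,0,0,0],[0,0,-0.0015,0,0,0],[0,0,-0.0015,0,0,0]]'
python3 go.py
python3 -m creep '[[0,0,-0.0005,0,0,0],[0,0,-0.001,0,0,0],[0,0,-0.0015,0,0,0],[0,0,-0.002,0,0,0],[0,0,-0.002,0,0,0]]'
python3 go.py
```

```text
time: 27.58
position: [0.4455, -0.1387, 0.1113]
eef_rot: [-0.0, 0.982, 0.191, 0.0]
ft_force: [-0.1, -1.1, -1.0]
grip_width: 0.0064
finger_force: 108.1
t 27.57 p [ 445.5 -138.7  111.3] yaw 0.385 tz [ 0.  0. -1.] F [-0.1 -1.1 -1. ] T [-0.022  0.021 -0.011] w 6.4 ff 108.1 q6 0.64
time: 28.2
position: [0.4455, -0.1387, 0.1133]
eef_rot: [0.0, 0.982, 0.191, 0.0]
ft_force: [0.2, -0.6, -0.6]
grip_width: 0.0065
finger_force: 108.1
t 28.2 p [ 445.5 -138.7  113.3] yaw 0.385 tz [ 0. -0. -1.] F [ 0.2 -0.6 -0.6] T [ 0.039 -0.013  0.035] w 6.5 ff 108.1 q6 0.64
```

```bash
python3 -m creep '[[0,0,-0.002,0,0,0],[0,0,-0.004,0,0,0],[0,0,-0.007,0,0,0],[0,0,-0.01,0,0,0],[0,0,-0.012,0,0,0]]'
python3 go.py
python3 -m creep '[[0,0,-0.005,0,0,0],[0,0,-0.012,0,0,0],[0,0,-0.02,0,0,0],[0,0,-0.03,0,0,0],[0,0,-0.03,0,0,0]]'
python3 go.py 456.2 139 155 .19
```

```text
time: 28.82
position: [0.4456, -0.1387, 0.1256]
eef_rot: [0.0, 0.982, 0.191, 0.0]
ft_force: [-0.5, -0.6, -0.8]
grip_width: 0.0067
finger_force: 108.1
t 28.82 p [ 445.6 -138.7  125.6] yaw 0.385 tz [ 0. -0. -1.] F [-0.5 -0.6 -0.8] T [ 0.004 -0.002 -0.072] w 6.7 ff 108.1 q6 0.64
time: 29.45
position: [0.4461, -0.1391, 0.1566]
eef_rot: [0.001, 0.982, 0.191, 0.001]
ft_force: [-0.1, -0.4, 0.3]
grip_width: 0.0067
finger_force: 108.1
t 29.45 p [ 446.1 -139.1  156.6] yaw 0.385 tz [ 0.002 -0.001 -1.   ] F [-0.1 -0.4  0.3] T [-0.003  0.026  0.046] w 6.7 ff 108.1 q6 0.64
shift [ 0.1137 -0.254   0.0012] turn [ 0.002 -0.002  0.195]
```

```bash
python3 -m creep '[[0.022,-0.05,0,0,0,0.04],[0.044,-0.1,0,0,0,0.08],[0.066,-0.15,0,0,0,0.12],[0.09,-0.204,0,0,0,0.16],[0.1137,-0.254,0.001,0,0,0.195]]'
python3 -m creep '[[0,0,0.01,0,0,0],[0,0,0.02,0,0,0],[0,0,0.03,0,0,0],[0,0,0.035,0,0,0],[0,0,0.035,0,0,0]]'
python3 go.py 456.2 139 104 .19
python3 - <<'E'
from h import *
from station import capture
ims=[]
c=capture("scene")
for (u,v) in((262,135),(190,222)): ims.append(cv2.resize(c["img"][v-30:v+30,u-35:u+35,::-1],(400,343),interpolation=cv2.INTER_CUBIC))
cv2.imwrite("pics/back.png",np.hstack(ims))
E
```

```text
time: 30.08
position: [0.4552, 0.1414, 0.1544]
eef_rot: [0.0, 0.996, 0.094, 0.0]
ft_force: [1.8, -0.0, -1.0]
grip_width: 0.0064
finger_force: 108.1
time: 30.7
position: [0.4553, 0.1387, 0.1188]
eef_rot: [-0.0, 0.996, 0.094, -0.001]
ft_force: [-0.2, 0.5, -0.3]
grip_width: 0.0067
finger_force: 108.1
t 30.7 p [455.3 138.7 118.8] yaw 0.188 tz [-0.001 -0.    -1.   ] F [-0.2  0.5 -0.3] T [-0.081 -0.023  0.019] w 6.7 ff 108.1 q6 1.44
shift [ 0.001  -0.0001  0.0148] turn [-0.     0.001 -0.002]
```

View pics/back.png

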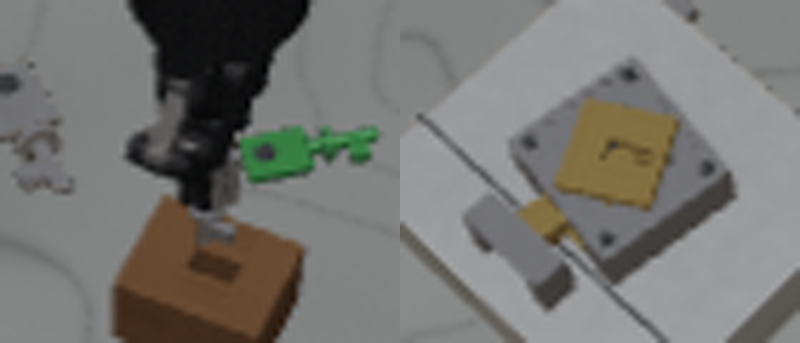

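The left half shows the key in the jaws right above the slot (crop 215,230 over 215,260). The right half shows the bolt still out in the keeper (545,215) and the keyhole empty. Lowering into the slot.

```bash
python3 -m creep '[[0.0005,0,0.004,0,0,0],[0.001,0,0.008,0,0,0],[0.001,0,0.011,0,0,0],[0.001,0,0.013,0,0,0],[0.001,0,0.014,0,0,0]]'
python3 go.py 456.2 139 104 .19
python3 -m creep '[[0,0,0.002,0,0,0],[0,0,0.004,0,0,0],[0,0,0.006,0,0,0],[0,0,0.007,0,0,0],[0,0,0.007,0,0,0]]'
python3 go.py 456.2 139 76 .19
```

```text
time: 31.38
position: [0.4564, 0.1396, 0.1051]
eef_rot: [-0.0, 0.995, 0.095, -0.0]
ft_force: [0.1, 0.4, -1.2]
grip_width: 0.0068
finger_force: 108.1
t 31.38 p [456.4 139.6 105.1] yaw 0.19 tz [-0. -0. -1.] F [ 0.1  0.4 -1.2] T [-0.018  0.02  -0.018] w 6.8 ff 108.1 q6 1.44
shift [-0.0003  0.0006  0.0011] turn [-0.  0. -0.]
time: 32.0
position: [0.4564, 0.1396, 0.0982]
eef_rot: [-0.0, 0.996, 0.095, -0.0]
ft_force: [0.2, 0.6, 0.3]
grip_width: 0.0068
finger_force: 108.1
t 32.0 p [456.4 139.6  98.2] yaw 0.19 tz [-0. -0. -1.] F [0.2 0.6 0.3] T [-0.015  0.005  0.04 ] w 6.8 ff 108.1 q6 1.44
shift [-0.0003  0.0006  0.0222] turn [-0.  0. -0.]
```

```bash
python3 -m creep '[[0,0.0006,0.002,0,0,0],[0,0.0006,0.004,0,0,0],[0,0.0006,0.006,0,0,0],[0,0.0006,0.007,0,0,0],[0,0.0006,0.007,0,0,0]]'
python3 go.py 456.2 139 76 .19
python3 -m creep '[[0,0,0.002,0,0,0],[0,0,0.004,0,0,0],[0,0,0.006,0,0,0],[0,0,0.008,0,0,0],[0,0,0.008,0,0,0]]'
python3 go.py 456.2 139 76 .19
python3 -m creep '[[0,0,0.001,0,0,0],[0,0,0.002,0,0,0],[0,0,0.003,0,0,0],[0,0,0.004,0,0,0],[0,0,0.005,0,0,0]]'
python3 go.py 456.2 139 75.4 .19
```

```text
time: 32.62
position: [0.4565, 0.139, 0.0912]
eef_rot: [0.0, 0.995, 0.095, -0.0]
ft_force: [-0.4, -0.3, -0.4]
grip_width: 0.0064
finger_force: 108.1
t 32.62 p [456.5 139.   91.2] yaw 0.19 tz [-0. -0. -1.] F [-0.4 -0.3 -0.4] T [-0.037 -0.045 -0.028] w 6.4 ff 108.1 q6 1.44
shift [-0.0003 -0.      0.0152] turn [-0.  0. -0.]
time: 33.25
position: [0.4564, 0.139, 0.0831]
eef_rot: [-0.0, 0.996, 0.095, -0.0]
ft_force: [-0.5, -0.2, 0.1]
grip_width: 0.0069
finger_force: 108.1
t 33.25 p [456.4 139.   83.1] yaw 0.19 tz [-0.  0. -1.] F [-0.5 -0.2  0.1] T [-0.003 -0.084  0.031] w 6.9 ff 108.1 q6 1.44
shift [-0.0002 -0.      0.0071] turn [-0.  0. -0.]
time: 33.88
position: [0.4566, 0.139, 0.0782]
eef_rot: [0.0, 0.996, 0.095, -0.0]
ft_force: [-0.1, -0.0, -1.1]
grip_width: 0.0064
finger_force: 108.1
t 33.88 p [456.6 139.   78.2] yaw 0.19 tz [-0. -0. -1.] F [-0.1 -0.  -1.1] T [-0.002  0.055  0.043] w 6.4 ff 108.1 q6 1.44
shift [-0.0004 -0.0001  0.0028] turn [ 0.  0. -0.]
```

```bash
python3 -m creep '[[0,0,0.0006,0,0,0],[0,0,0.0012,0,0,0],[0,0,0.0018,0,0,0],[0,0,0.0022,0,0,0],[0,0,0.0022,0,0,0]]'
python3 go.py
python3 -m creep '[[0,0,0.0003,0,0,0],[0,0,0.0006,0,0,0],[0,0,0.0007,0,0,0],[0,0,0.0007,0,0,0],[0,0,0.0007,0,0,0]]'
python3 go.py
```

```text
time: 34.5
position: [0.4566, 0.139, 0.0761]
eef_rot: [0.0, 0.995, 0.095, -0.0]
ft_force: [-0.7, 0.7, -0.8]
grip_width: 0.0067
finger_force: 108.1
t 34.5 p [456.6 139.   76.1] yaw 0.19 tz [-0. -0. -1.] F [-0.7  0.7 -0.8] T [ 0.016  0.048 -0.051] w 6.7 ff 108.1 q6 1.44
time: 35.12
position: [0.4566, 0.139, 0.0755]
eef_rot: [0.0, 0.995, 0.095, 0.0]
ft_force: [-0.2, -0.2, 0.3]
grip_width: 0.0066
finger_force: 108.2
t 35.12 p [456.6 139.   75.5] yaw 0.19 tz [ 0.  0. -1.] F [-0.2 -0.2  0.3] T [0.029 0.149 0.06 ] w 6.6 ff 108.2 q6 1.44
```

```bash
python3 -m creep '[[0,0,0.0003,0,0,0],[0,0,0.0003,0,0,0],[0,0,0.0003,0,0,0],[0,0,0.0003,0,0,0],[0,0,0.0003,0,0,0]]' 1 20
python3 go.py
python3 -m creep '[[0,0,0,0,0,0],[0,0,0,0,0,0],[0,0,0,0,0,0],[0,0,0,0,0,0],[0,0,0,0,0,0]]' -0.4 20
python3 go.py
python3 -m creep '[[0,0,0,0,0,0],[0,0,-0.01,0,0,0],[0,0,-0.03,0,0,0],[0,0,-0.06,0,0,0],[0,0,-0.1,0,0,0]]'
python3 -m creep '[[0,0.05,-0.02,0,0,0],[0,0.1,-0.04,0,0,0],[0,0.15,-0.04,0,0,0],[0,0.2,-0.04,0,0,0],[0,0.2,-0.04,0,0,0]]'
python3 go.py
python3 - <<'E'
from h import *
from station import capture
c=capture("top");s=capture("scene")
P=cloud(c);m=(abs(P[...,0]-.457)<.05)&(abs(P[...,1]-.139)<.05)&(P[...,2]>.08)&(P[...,2]<.1)
print("bowtop n",m.sum(),np.median(P[m],0))
k=lambda c,u,v,a,b:cv2.resize(c["img"][v-b:v+b,u-a:u+a,::-1],(400,300),interpolation=cv2.INTER_CUBIC)
cv2.imwrite("pics/end.png",np.vstack([np.hstack([k(s,262,150,28,21),k(c,195,209,28,21)]),np.hstack([k(s,256,192,256,192),k(c,256,192,256,192)])]))
E
```

```text
time: 35.75
position: [0.4567, 0.139, 0.0754]
eef_rot: [0.0, 0.995, 0.095, -0.0]
ft_force: [-2.9, -0.4, 5.0]
grip_width: 0.0068
finger_force: 108.6
t 35.75 p [456.7 139.   75.4] yaw 0.19 tz [-0. -0. -1.] F [-2.9 -0.4  5. ] T [-0.1    0.442  0.031] w 6.8 ff 108.6 q6 1.44
time: 36.38
position: [0.4566, 0.139, 0.075]
eef_rot: [-0.0, 0.996, 0.095, -0.0]
ft_force: [-0.2, -0.4, 0.6]
grip_width: 0.06
finger_force: 0.0
t 36.38 p [456.6 139.   75. ] yaw 0.19 tz [-0.  0. -1.] F [-0.2 -0.4  0.6] T [0.06  0.012 0.006] w 60.0 ff 0.0 q6 1.44
time: 37.0
position: [0.456, 0.139, 0.176]
eef_rot: [-0.0, 0.996, 0.095, -0.001]
ft_force: [0.7, -0.6, -0.1]
grip_width: 0.0597
finger_force: 0.0
time: 37.62
position: [0.4949, -0.0602, 0.2161]
eef_rot: [0.0, 0.996, 0.092, 0.001]
ft_force: [0.1, -0.5, -0.2]
grip_width: 0.0597
finger_force: 0.0
t 37.62 p [494.9 -60.2 216.1] yaw 0.185 tz [ 0.001 -0.001 -1.   ] F [ 0.1 -0.5 -0.2] T [-0.012  0.017  0.003] w 59.7 ff 0.0 q6 1.04
bowtop n 39 [0.45693468 0.13909082 0.0914183 ]
```

View pics/end.png

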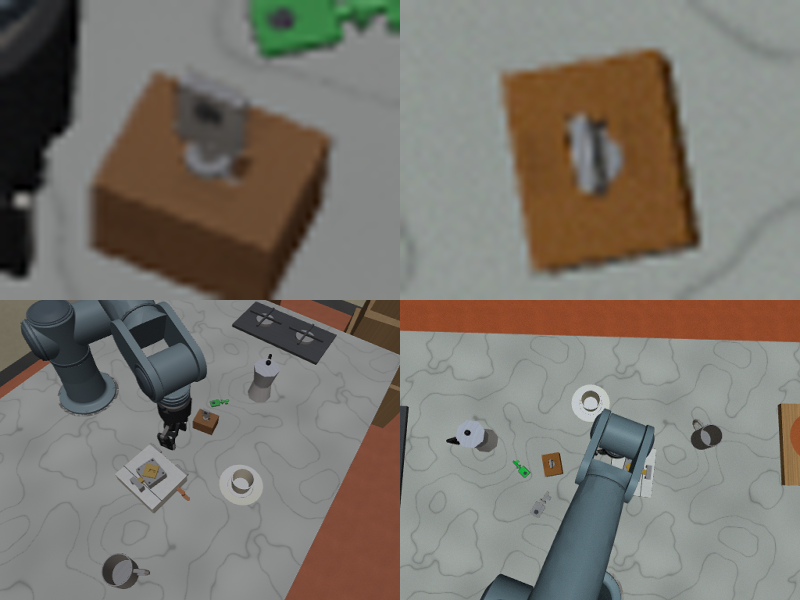

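The top-left crop shows the key upright with its collar down in the slot (215,155), and range puts the bow top at 91 mm as at the start. The overviews show the cup, saucer, moka pot and jug where they stood, and the gripper clear of everything.

```bash
python3 -c "
from station import r
print(r.hand_in())"
```

```text
the job is handed in; nothing more can be done
None
```

The cover is locked and the job handed in at about 38 s: the key went fully home and turned until torque showed the bolt at its stop (the camera shows it in the keeper), then came out freely and stands in its block, with the cup, saucer, moka pot and jug untouched.

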